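# Zero the slat gauge on the balcony shelf

## Robot

A 6-joint arm with a two-finger parallel gripper is mounted at the origin on the work surface. World frame = base frame: x ahead of the robot, y to its left, z up, the work surface at z = 0. Lengths are in m, angles in degrees, forces in N, time in s.
With the tool pointing down it reaches from about 0.25 to 0.725 m from the base axis. Payload 9.7 kg.
Tool frame: the origin (TCP) lies at the very end of the fingers, on their centre line; the grasp point (between the pads) lies 19 mm behind it; y points along the fingers, x is the direction in which the jaws open and shut, and the axes are right-handed (so a half turn about y gives the same grasp; the last joint's range is limited). The gripper opens to 85 mm and grips with 20 to 120 N. Pads are 22 mm wide; open, the fingers measure 114 mm over their backs; the gripper's body (76 mm by 85 mm) begins 54 mm behind the grasp point. The pads swing forward as they close: fully open they stand 13 mm farther back than shut.
Start: joints at [0, 4.979, 10.078, 95.1, 0, 90], TCP at [0.55, -0, 0.231] pointing down, gripper open.
Joint ranges: [-179.16, 179.16], [-48.56, 103.87], [-65.8, 70.77], [-126.05, 130.52], [-82.76, 87.17], [-180, 180]. Speed limits (degrees/s): [127.2, 127.2, 147.25, 180, 180, 180].

## Interface

Orientations are given as [roll, pitch, yaw] about the fixed x, y, z axes, in that order (R = Rz(yaw) Ry(pitch) Rx(roll)).
In Python, from workcell import bot gives the robot as it stands.
- The arm moves only by the shell command python3 -m jog 'ROWS' [FORCE]. ROWS is JSON, a list of rows, each a list of 7 numbers: the closure, from 0 (fully open) to 1 (shut), then the shift along the world's x, y, z in units of 25 mm (1.0 is 25 mm), then the turn, a rotation vector about the world's x, y, z in units of 5 degrees (1.0 is 5 degrees). A call has 1 to 5 rows; each row is the pose to reach, as a shift and turn from the pose commanded when the call began; what a row does not reach only later rows make up. A row lasts 1/10 s, in which the tool goes at most 50 mm and 8.59 degrees, less where a joint would pass 70% of its speed; a pose out of reach is approached as far as the arm can. A call with a gripper value outside its range is refused whole. The fingers move at their own pace and stop on an object; FORCE is the grip in N (left out, the last holds). Time passes only in rows, so rows that repeat a pose let the fingers close. It gives the time, the measured TCP pose, the force and the opening at its end, in the units of the state.
- bot.get_obs(): the state, without advancing time (a new reading comes with each control period).
- bot.camera(name): name is "scene" or "side" or "wrist"; returns (picture, depth): 480x640x3 uint8, red, green, blue; 480x640 float32, m along the optical axis (not along the pixel's ray), 0 where there is no reading.
- bot.camera_model(name): a dict with "fx", "fy", "cx", "cy" (pixels), "rvec" (rotation vector, rad) and "tvec" (3), from world to camera coordinates, as OpenCV has them; the wrist camera has in their place "tool_from_camera" (4x4, takes a point from camera to tool coordinates, whose origin is the TCP and whose axes are the tool frame's). Camera axes: x right, y down, z forward; pixel columns grow to the right and rows downward; lengths in m; the calibration is good to about 2 mm. A picture is of the moment at which its call begins: read the wrist's pose just before it. camera_model takes no time and is no camera call.
- bot.job_done(): hands the job in, once; it reports no verdict.
Trained networks look in the newest picture that a camera, given by its name, has taken for a name from the list of things; names that differ only in an ending like _2 or _b are one class to them, and where a whole thing is asked for, a point or a joint stands for the part that bears it (a point fixed in the world has none). Each returns a list of dicts, best first, with "conf" (0 to 1); they miss things now and then, are a little off and sometimes report something else, mostly with a low value. They report only what shows in the picture. A call takes as long as a camera call. They do not tell look-alikes from the thing itself.
- bot.regions_of(camera, label): "pixels" (480x640 bool, what is visible of it) and "point" ([row, column] in pixels, amid what is visible of it).
The state is a dict: "time": time; "q": joint angles; "qd": joint speeds; "joint_efforts": joint torques, N m; "ee_pos": TCP position; "tcp_rot": TCP orientation; "wrist_force": force on the tool from outside, world axes, zero at the start; "torque": the same for the moment, N m; "opening": finger opening in m.
Only numpy, scipy, OpenCV 4.12 (cv2) and the standard library are available. Lean on these libraries where they do the work, as an engineer would, in place of code of your own. Each camera call takes 0.05 s, during which the arm holds its last target. There are 200 camera calls.

## Task

Replacement slats for the shoe cupboard door are to be checked on the slat gauge, so set it up with the sample slat lying loose on its board: push the slat fully home, flat on the board, flush along the long fence and with its end against the end stop. Then turn the gauge's knob anticlockwise, as seen facing it, back to its zero stop and let go. Leave everything else on the shelf where it is.

Things in the scene. Friction and masses are not known exactly. Their poses are not given: they have to be found in the camera images.
- stop_corner (a point): Inside corner of the slat gauge on the board's top face, where fence and end stop meet; fixed. z up, x towards the fence (away from the robot within 0.25 rad), y along the fence towards the end stop. The white board's top is 12 mm above the shelf; it spans x -150 to +20, y -260 to +140 mm here. With the slat home its centre is at x -20, y -80, z +8 mm in this frame.
- fence_mid (a point): Middle of the top edge of the aluminium fence's face. The fence is a fixed bar 14 mm thick, 205 mm long along the gauge's y, 24 mm high above the board; its face looks to the gauge's -x, to the board's open front and the robot. Axes as stop_corner.
- end_stop_mid (a point): Middle of the top edge of the aluminium end stop's face. The stop is a fixed bar 14 mm thick, 50 mm long along the gauge's x, 24 mm high above the board, square to the fence; its face looks to the gauge's -y. Axes as stop_corner.
- console_face (a point): Centre of the sloping face (120 x 110 mm) of the grey console on the board, beyond the end stop, fixed, 62 mm above the shelf. The face slopes 30 degrees down towards the gauge's open front and the robot; its upper edge is 92 mm above the shelf. The reset knob turns on it. Axes as stop_corner.
- slat_center (a point): Centre (half-way up) of the sample slat, a plain wooden bar 160 mm long (y), 40 mm wide (x), 16 mm thick (z), 80 to 160 g. It starts flat on the board, its centre 25 to 55 mm short of home towards the fence, 25 to 45 mm short towards the end stop, skewed up to 0.2 rad; it slides when pushed. Its axes are parallel to stop_corner's when home.
- knob_grip (a point): Grip point on the axis of the black round reset knob (50 mm diameter, 36 mm tall), 12 mm below its top and 24 mm above its skirt disc (72 mm diameter, 6 mm thick, turns with it). z: knob axis, out of the sloping face, 30 degrees from vertical, leaning to the robot. x: to the aluminium pointer (nose on skirt, line on top); straight up the slope, at the steel lug, when at zero.
- pointer (a joint): Angle of the reset knob in rad: 0 at its zero stop (a hard stop), growing clockwise as seen facing the knob, up to 1.6; starts at 0.55 to 1.25. It stays where it is left and takes about 0.06 N m to turn, so it must be turned anticlockwise to bring it to 0.
- offcut: Bystander: short wooden offcut 85 x 40 x 16 mm on the shelf in front of the gauge; origin at the centre of its underside.
- polish_tin: Bystander: round flat tin, 72 mm diameter, 28 mm tall, behind the fence; origin at the centre of its underside.
- dustpan: Bystander: red dustpan 200 x 220 mm, 52 mm high, with a 100 mm handle to its -x; origin at the centre of the pan's underside.
- saucer: Bystander: white saucer, 140 mm diameter, 20 mm high; origin at the centre of its underside.
- spray: Bystander: clear spray bottle, 76 mm diameter, 215 mm tall, standing; origin at the centre of its underside.
- scraper: Bystander: orange scraper, about 180 mm long (x), 70 mm wide, 14 mm thick; origin underneath, where handle meets blade.
- shoe_brush: Bystander: shoe brush 150 x 50 x 40 mm; origin at the centre of its underside.
Things that resemble listed ones, but are neither listed nor needed, are in the scene too. Leave any purple or yellow look-alike of the part that bears slat_center alone.

How it is judged:
By the outcome, as a careful person would: the job done as asked, in the order asked, and still so for the second after the job is handed in, with the robot touching nothing.
It also fails if it takes over 72 s, if anything falls off the work surface, if the arm or the gripper's body presses on something with over 40 N, if the wrist force passes 120 N, or if a joint passes its speed limit or range.

## Working session

There is one attempt and no reset: what is moved stays moved. The work goes in short steps, Python scripts to look and compute and a shell command to move; the robot and the scene stay as the last step left them, time stands still between calls to the robot, and variables do not carry over. Pictures are saved under pics/ and viewed, about 8 in all and at most 12, crops included, and the job is handed in when it is done.

```bash
mkdir -p pics
cat > h.py <<'E'
import numpy as np, cv2
from workcell import bot
from scipy.spatial.transform import Rotation as R
def T_wc(name,obs=None):
    m=bot.camera_model(name)
    if 'rvec' in m:
        r=cv2.Rodrigues(np.array(m['rvec'],float))[0];T=np.eye(4);T[:3,:3]=r.T;T[:3,3]=-r.T@np.array(m['tvec']).ravel();return T,m
    T=np.eye(4);T[:3,:3]=R.from_euler('xyz',obs['tcp_rot'],degrees=True).as_matrix();T[:3,3]=obs['ee_pos']
    return T@np.array(m['tool_from_camera']),m
def shot(name):
    o=bot.get_obs();p,d=bot.camera(name);T,m=T_wc(name,o)
    v,u=np.mgrid[:480,:640];c=np.stack([(u-m['cx'])/m['fx']*d,(v-m['cy'])/m['fy']*d,d],-1)
    W=c@T[:3,:3].T+T[:3,3];W[d==0]=np.nan
    return p,d,W,T,m
def save(p,f): cv2.imwrite('pics/'+f,p[...,::-1])
def proj(P,T,m):
    c=(np.atleast_2d(P)-T[:3,3])@T[:3,:3]
    return np.c_[c[:,0]/c[:,2]*m['fx']+m['cx'],c[:,1]/c[:,2]*m['fy']+m['cy']]
E
python3 - <<'E'
from h import *
print(bot.get_obs())
for n in ['scene','side']:
    p,d,W,T,m=shot(n);save(p,n+'0.png');np.save(n+'0.npy',W);print(n,T[:3,3],T[:3,2])
    for l in ['slat_center','knob_grip','pointer','offcut','spray','dustpan']:
        for r in bot.regions_of(n,l):
            print(l,round(r['conf'],2),r['point'],np.nanmedian(W[r['pixels']],0).round(3),r['pixels'].sum())
E
```

```text
{'time': 0.0, 'q': array([-1.60854744e-03,  5.01190772e+00,  1.00329360e+01,  9.50988893e+01,
        1.18487503e-03,  9.00029816e+01]), 'qd': array([ 0.04056434,  0.01352051, -0.01482082, -0.03037813, -0.02294016,
       -0.05141776]), 'joint_efforts': array([ 7.68234549e-04, -5.20392072e+01,  4.64802504e+01,  1.63646933e-02,
        2.23589603e-05, -6.77332673e-05]), 'ee_pos': array([ 5.49767372e-01, -9.54062451e-06,  2.30561720e-01]), 'tcp_rot': array([-8.99988192e+01,  7.78611756e-02, -4.59015457e-03]), 'wrist_force': array([ 0.62013942,  0.73868565, -0.15323877]), 'torque': array([-0.01302457,  0.0116717 , -0.07036483]), 'opening': 0.0848505200547809}
scene [0.97292733 0.90039901 0.83948184] [-0.37955679 -0.71233983 -0.59034618]
slat_center 0.87 [298.2, 460.5] [0.238 0.277 0.015] 755
slat_center 0.72 [219.9, 350.1] [ 0.308 -0.167  0.014] 464
slat_center 0.66 [271.3, 309.7] [0.547 0.019 0.026] 722
slat_center 0.65 [224.8, 232.7] [ 0.642 -0.27   0.014] 542
slat_center 0.49 [295.8, 255.9] [0.696 0.043 0.026] 554
knob_grip 0.96 [298.4, 328.2] [0.581 0.201 0.086] 655
offcut 0.74 [270
[... 241 characters left out ...]
7 [236.7, 152.0] [0.217 0.257 0.016] 1153
slat_center 0.79 [244.6, 334.9] [ 0.539 -0.001  0.029] 1068
slat_center 0.62 [351.6, 291.4] [ 0.292 -0.186  0.017] 1597
slat_center 0.62 [307.4, 454.5] [ 0.629 -0.293  0.017] 1336
slat_center 0.24 [230.0, 329.8] [0.552 0.047 0.015] 8716
knob_grip 0.61 [178.9, 301.3] [0.566 0.173 0.084] 679
pointer 0.77 [180.2, 296.7] [0.566 0.173 0.085] 666
pointer 0.28 [145.5, 276.9] [0.668 0.43  0.01 ] 608
offcut 0.63 [254.7, 275.3] [0.414 0.051 0.016] 655
offcut 0.37 [224.2, 327.3] [0.552 0.049 0.015] 8663
spray 0.65 [333.6, 529.3] [ 0.619 -0.459  0.125] 4340
spray 0.34 [215.7, 376.9] [0.683 0.017 0.027] 616
dustpan 0.84 [422.4, 421.2] [ 0.403 -0.446  0.006] 13759
```

View pics/scene0.png

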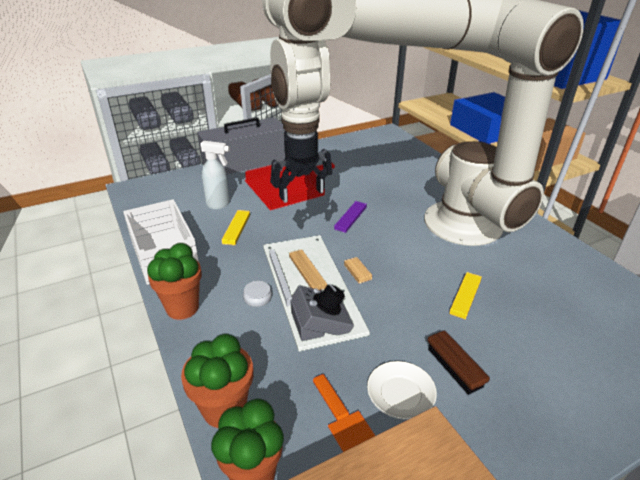

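View pics/side0.png

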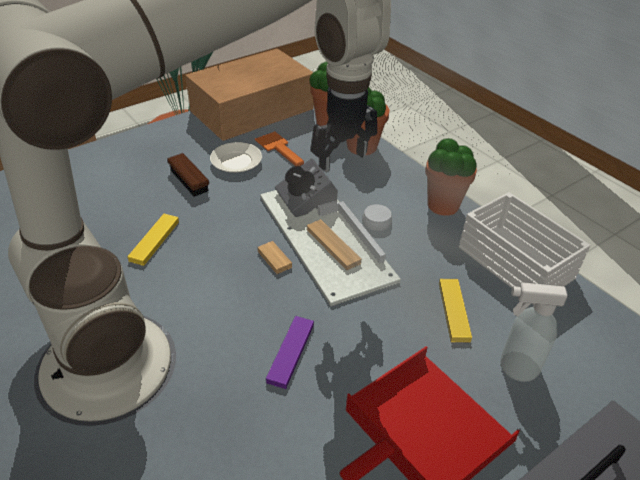

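Both pictures show the gauge: the board runs from about (270,240) to (365,340) in the scene view, with the slat at (309,271) and the knob at (328,298). The two cameras disagree by about 20 mm, so I'll check with the wrist camera.

Run:
```python
from h import *
p,d,W,T,m=shot('wrist');save(p,'w0.png');np.save('w0.npy',W);print(T.round(3),m)
for l in ['slat_center','knob_grip','offcut','polish_tin']:
        for r in bot.regions_of('wrist',l):
            print(l,round(r['conf'],2),r['point'],np.nanmedian(W[r['pixels']],0).round(3),r['pixels'].sum())
```

```text
[[ 1.     0.001  0.     0.551]
 [ 0.001 -0.946 -0.324  0.083]
 [ 0.     0.324 -0.946  0.374]
 [ 0.     0.     0.     1.   ]] {'fx': 418.6007643707395, 'fy': 418.6007643707395, 'cx': 315.13204768417756, 'cy': 232.02393011838163, 'tool_from_camera': array([[ 9.99999373e-01,  1.03282614e-03,  4.33840175e-04,
         7.24676222e-04],
       [-7.53724234e-05, -3.24363541e-01,  9.45932496e-01,
        -1.42879505e-01],
       [ 1.11770574e-03, -9.45931935e-01, -3.24363260e-01,
         8.32252818e-02],
       [ 0.00000000e+00,  0.00000000e+00,  0.00000000e+00,
         1.00000000e+00]])}
slat_center 0.72 [174.7, 309.4] [0.544 0.015 0.028] 8870
slat_center 0.71 [421.1, 409.5] [ 0.654 -0.256  0.016] 3648
offcut 0.8 [119.7, 161.5] [0.42  0.058 0.016] 5647
offcut 0.39 [144.4, 334.9] [0.562 0.036 0.013] 56803
```

View pics/w0.png

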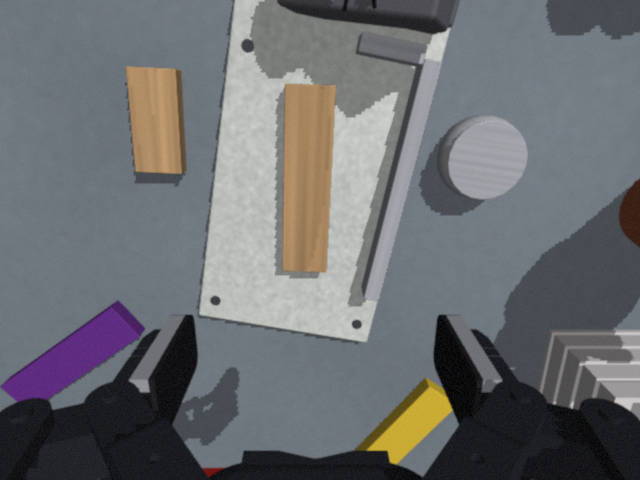

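The wrist view shows the slat at (310,178), short of the fence, which runs from (372,300) to (428,62). The end stop is at about (392,50), the console is above it, and the offcut is at (160,120). The next step is fitting the geometry from depth.

Run:
```python
from h import *
W=np.load('w0.npy')
z=W[...,2]
def rect(mask,nm):
    n,l,s,c=cv2.connectedComponentsWithStats(mask.astype(np.uint8))
    for i in np.argsort(-s[1:,4])[:3]+1:
        if s[i,4]<300: continue
        P=W[l==i]; r=cv2.minAreaRect((P[:,:2]*1000).astype(np.float32))
        print(nm,s[i,4],c[i].round(),'z',np.median(P[:,2]).round(4),[np.round(x,1) for x in r],cv2.boxPoints(r).round(1).tolist())
roi=np.zeros(z.shape,bool); roi[0:345,200:470]=1
rect(roi&(z>.031)&(z<.045),'fence')
rect(roi&(z>.022)&(z<.031),'slat')
roi[:]=0; roi[60:345,195:440]=1
rect(roi&(z>.008)&(z<.016),'board')
roi[:]=0; roi[30:300,460:530]=1
rect(roi&(z>.02)&(z<.035),'tin')
# fence edge corners on top plane
o=None
for n in ['scene0','side0']:
    V=np.load(n+'.npy')
    # knob top-ish / console points
    k=(V[...,2]>.075)&(V[...,2]<.16)&(abs(V[...,0]-.58)<.08)&(abs(V[...,1]-.19)<.1)
    print(n,k.sum(),np.nanmedian(V[k],0))
    b=(V[...,2]>.02)&(V[...,2]<.032)&(abs(V[...,0]-.54)<.05)&(abs(V[...,1]-.01)<.1)
    print(cv2.minAreaRect((V[b][:,:2]*1000).astype(np.float32)))
```

```text
fence 5855 [400. 145.] z 0.0363 [array([597.4,  11.8]), array([214.3,  64. ]), np.float64(79.7)] [[546.7999877929688, -88.0], [609.7000122070312, -99.4000015258789], [648.0, 111.5], [585.0, 122.9000015258789]]
fence 506 [320.  11.] z 0.0387 [array([565.5, 134.9]), array([ 5. , 86.8]), np.float64(79.1)] [[522.5, 140.6999969482422], [607.7000122070312, 124.19999694824219], [608.5999755859375, 129.10000610351562], [523.4000244140625, 145.60000610351562]]
slat 8892 [307. 176.] z 0.0284 [array([544. ,   6.2]), array([160.1,  40.1]), np.float64(87.9)] [[521.0, -73.0], [561.0999755859375, -74.5], [567.0, 85.5], [526.9000244140625, 87.0]]
slat 1168 [460. 163.] z 0.0283 [array([670. ,  24.1]), array([19., 59.]), np.float64(5.6)] [[657.7000122070312, 52.599998474121094], [663.4000244140625, -6.199999809265137], [682.2999877929688, -4.300000190734863], [676.5999755859375, 54.400001525878906]]
slat 572 [393. 168.] z 0.0266 [array([613.3,   3.6]), array([200.1,  23.2]), np.float64(86.0)] [[594.7000122070312, -95.4000015258789], [617.7999877929688, -97.0], [631.9000244140625, 102.5], [608.7999877929688, 104.19999694824219]]
board 37952 [300. 195.] z 0.0124 [array([543.3, -15.8]), array([260. , 170.1]), np.float64(79.5)] [[436.0, -128.1999969482422], [603.2999877929688, -159.10000610351562], [650.5, 96.5], [483.29998779296875, 127.4000015258789]]
tin 4522 [490. 159.] z 0.0284 [array([697.9,  27.7]), array([56. , 65.9]), np.float64(6.1)] [[666.5, 57.5], [673.5999755859375, -8.0], [729.2000122070312, -2.0999999046325684], [722.2000122070312, 63.5]]
scene0 1081 [0.6076123  0.19450689 0.08585283]
((543.4188842773438, 9.316024780273438), (164.0276336669922, 41.81578826904297), 88.048828125)
side0 921 [0.59891473 0.173104   0.08749271]
((544.4772338867188, 19.537254333496094), (192.0606689453125, 60.07510757446289), 80.16482543945312)
```

```bash
python3 -m jog '[[0.5,-2.43,0.78,-4,0,0,8],[0.5,-2.43,0.78,-4,0,0,8],[0.5,-2.43,0.78,-4,0,0,8],[0.5,-2.43,0.78,-4,0,0,8],[0.5,-2.43,0.78,-4,0,0,8]]' 40; python3 -m jog '[[0.5,0,0,-2.4,0,0,7.92],[0.5,0,0,-2.4,0,0,7.92],[0.5,0,0,-2.4,0,0,7.92],[0.5,0,0,-2.4,0,0,7.92],[0.5,0,0,-2.4,0,0,7.92]]'
python3 - <<'E'
from h import *
o=bot.get_obs();print(o['q'].round(1))
p,d,W,T,m=shot('wrist');save(p,'w1.png')
E
```

```text
time: 1.45
ee_pos: [0.4885, 0.0196, 0.1307]
tcp_rot: [-90.0, 0.0, 40.4]
wrist_force: [-0.4, -0.1, 0.3]
opening: 0.0427
time: 1.95
ee_pos: [0.4892, 0.0195, 0.0712]
tcp_rot: [-90.0, 0.0, 79.9]
wrist_force: [0.0, 0.2, -0.5]
opening: 0.0432
[  2.3  -3.3 -16.   77.3  -0.   12.3]
```

View pics/w1.png

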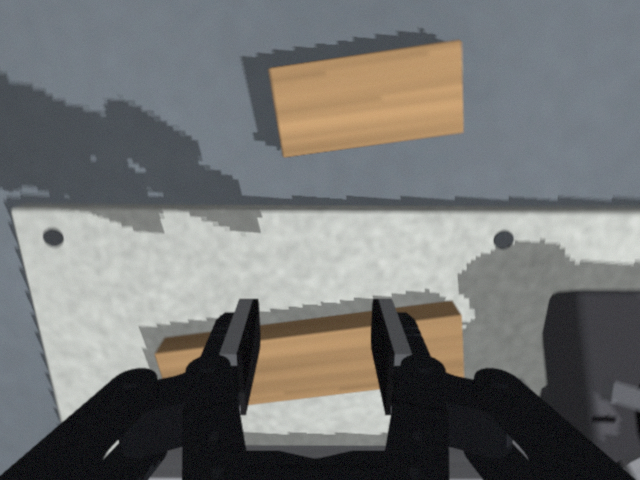

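The board's front edge is at row 205, the slat at (310,350) and the fingers at (245,330) and (390,330); the gripper is squared to the gauge. I'll descend in front of the slat and push.

```bash
python3 -m jog '[[0.5,0,0,-1.2,0,0,0],[0.5,0,0,-2.0,0,0,0],[0.5,0,0,-2.28,0,0,0],[0.5,0,0,-2.28,0,0,0]]'; python3 -m jog '[[0.5,0.31,-0.06,-2.28,0,0,0]]' >/dev/null --help 2>&1; python3 -c "
from h import *
print(bot.get_obs())"
```

```text
time: 2.4
ee_pos: [0.4886, 0.0195, 0.0136]
tcp_rot: [-89.9, 0.0, 79.5]
wrist_force: [-0.3, 0.7, 0.4]
opening: 0.0427
{'time': 2.4, 'q': array([ 2.28286259e+00, -1.63167340e+00, -2.08872165e+01,  7.08373205e+01,
       -8.34541742e-04,  1.27456565e+01]), 'qd': array([ 1.14786577e-03, -9.05736118e-01,  1.91464465e+00,  9.75619179e-01,
       -2.24803363e-02, -3.77344955e-01]), 'joint_efforts': array([-3.21897414e-05, -4.26926565e+01,  4.42676318e+01, -4.14168695e-01,
       -1.89134207e-04,  2.28680792e-02]), 'ee_pos': array([0.4886362 , 0.01947512, 0.0136198 ]), 'tcp_rot': array([-8.99096087e+01,  2.13018646e-02,  7.95372235e+01]), 'wrist_force': array([-0.29307395,  0.71122346,  0.402608  ]), 'torque': array([-0.04453598, -0.04538984, -0.07570803]), 'opening': 0.042665849042348485}
```

```bash
python3 -m jog '[[0.5,0.24,-0.044,0,0,0,0],[0.5,0.47,-0.087,0,0,0,0],[0.5,0.71,-0.13,0,0,0,0],[0.5,0.94,-0.173,0,0,0,0],[0.5,1.18,-0.217,0,0,0,0]]'; python3 -m jog '[[0.5,0.24,-0.044,0,0,0,0],[0.5,0.47,-0.087,0,0,0,0],[0.5,0.71,-0.13,0,0,0,0],[0.5,0.94,-0.173,0,0,0,0],[0.5,1.18,-0.217,0,0,0,0]]'
python3 - <<'E'
from h import *
p,d,W,T,m=shot('wrist');save(p,'w2.png');z=W[...,2]
a=np.radians(-10.4);c=np.array([.6312,.1001])
G=(W[...,:2]-c)@np.array([[np.cos(a),-np.sin(a)],[np.sin(a),np.cos(a)]])*1000
k=(z>.022)&(z<.031)&(abs(G[...,0]+40)<70)&(abs(G[...,1]+100)<90)
n,l,s,_=cv2.connectedComponentsWithStats(k.astype(np.uint8))
for i in np.argsort(-s[1:,4])[:3]+1: print(s[i],cv2.minAreaRect(G[l==i].astype(np.float32)))
E
```

```text
time: 2.9
ee_pos: [0.5194, 0.014, 0.0145]
tcp_rot: [-90.0, -0.0, 79.6]
wrist_force: [-0.9, -0.1, 0.3]
opening: 0.043
time: 3.4
ee_pos: [0.5487, 0.0085, 0.0142]
tcp_rot: [-90.0, 0.0, 79.6]
wrist_force: [-1.5, 0.1, 0.4]
opening: 0.0427
[  215   301   202   147 13680] ((-43.8631477355957, -105.03263092041016), (69.80686950683594, 63.134281158447266), 89.96306610107422)
[  84  352  118   46 2504] ((-50.523067474365234, -170.6506805419922), (15.203852653503418, 44.32132339477539), 16.158857345581055)
[ 430  352   89   28 1501] ((-49.765968322753906, -45.93824768066406), (31.74750518798828, 8.117847442626953), 89.81941223144531)
```

View pics/w2.png

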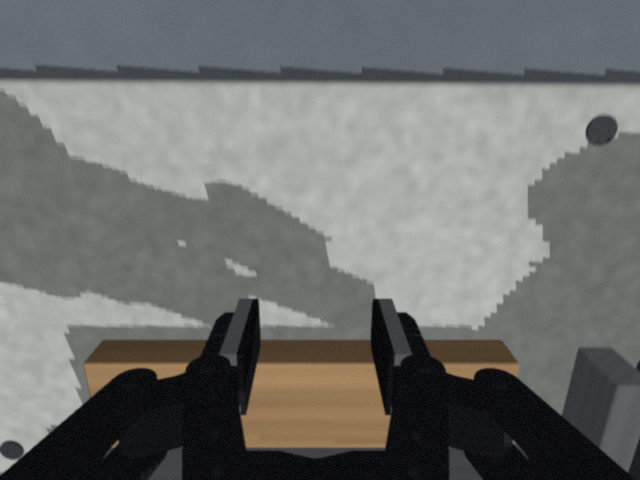

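The slat lies square against both fingers, its front edge level at row 350, with the end stop at (605,400). I'll continue to the fence.

```bash
python3 -m jog '[[0.5,0.16,-0.029,0,0,0,0],[0.5,0.32,-0.058,0,0,0,0],[0.5,0.43,-0.08,0,0,0,0]]';python3 -m jog '[[0.5,0.06,-0.011,0,0,0,0],[0.5,0.11,-0.02,0,0,0,0],[0.5,0.16,-0.03,0,0,0,0]]'
```

```text
time: 3.75
ee_pos: [0.5593, 0.0066, 0.0142]
tcp_rot: [-90.0, -0.0, 79.6]
wrist_force: [-0.9, 0.0, 0.5]
opening: 0.0426
time: 4.05
ee_pos: [0.5609, 0.0063, 0.0141]
tcp_rot: [-89.7, -0.0, 79.6]
wrist_force: [-16.6, 3.2, 9.0]
opening: 0.0424
```

```bash
python3 -m jog '[[0.5,-0.3,0.055,0,0,0,0],[0.5,-0.6,0.11,0,0,0,0],[0.5,-0.6,0.11,1.2,0,0,0],[1,-0.6,0.11,2.4,0,0,0],[1,-0.6,0.11,2.4,0,0,0]]';python3 -m jog '[[1,0.3,-1.6,0,0,0,0],[1,0.6,-3.2,0,0,0,0],[1,0.9,-4.8,0,0,0,0],[1,0.95,-4.88,0,0,0,0],[1,0.95,-4.88,0,0,0,0]]'
python3 - <<'E'
from h import *
p,d,W,T,m=shot('wrist');save(p,'w3.png');z=W[...,2]
a=np.radians(-10.4);c=np.array([.6312,.1001])
G=(W[...,:2]-c)@np.array([[np.cos(a),-np.sin(a)],[np.sin(a),np.cos(a)]])*1000
k=(z>.022)&(z<.031)&(abs(G[...,0]+40)<70)&(abs(G[...,1]+100)<120)
n,l,s,_=cv2.connectedComponentsWithStats(k.astype(np.uint8))
for i in np.argsort(-s[1:,4])[:3]+1: print(s[i],cv2.minAreaRect(G[l==i].astype(np.float32)))
E
```

```text
time: 4.55
ee_pos: [0.5499, 0.0087, 0.0788]
tcp_rot: [-90.4, -0.1, 79.6]
wrist_force: [-0.3, 0.1, 0.2]
opening: 0.0142
time: 5.05
ee_pos: [0.5715, -0.1141, 0.0737]
tcp_rot: [-90.0, -0.0, 79.5]
wrist_force: [-1.0, 0.5, -0.7]
opening: -0.0002
[  357   223   283   103 21572] ((-19.781707763671875, -130.62103271484375), (52.30564880371094, 143.078369140625), 4.795334815979004)
[392 306   1   1   1] ((0.04341261833906174, -183.24188232421875), (0.0, 0.0), 0.0)
[483 306   1   1   1] ((-0.03535841405391693, -137.80690002441406), (0.0, 0.0), 0.0)
```

View pics/w3.png

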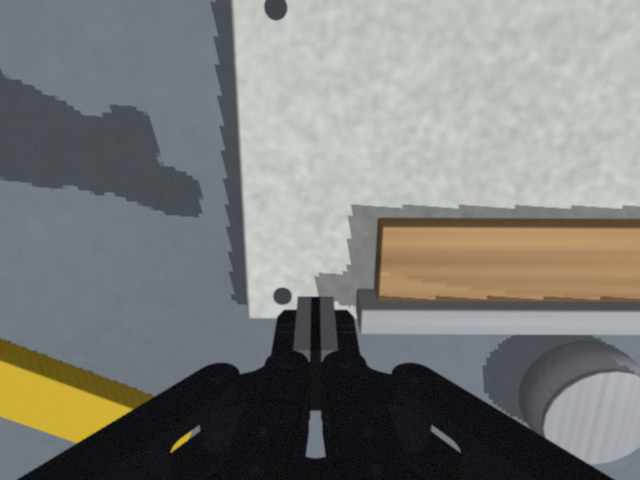

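The slat is flush on the fence; its near end is at column 378, and the closed fingers are beyond it at (315,330). Descend and push along the fence.

```bash
python3 -m jog '[[1,0,0,-1.2,0,0,0],[1,0,0,-2.0,0,0,0],[1,0,0,-2.3,0,0,0],[1,0,0,-2.3,0,0,0]]';python3 -m jog '[[1,0.058,0.315,0,0,0,0],[1,0.115,0.63,0,0,0,0],[1,0.173,0.944,0,0,0,0],[1,0.23,1.26,0,0,0,0],[1,0.274,1.495,0,0,0,0]]'; python3 -m jog '[[1,0.014,0.08,0,0,0,0],[1,0.028,0.16,0,0,0,0],[1,0.043,0.236,0,0,0,0]]'
```

```text
time: 5.5
ee_pos: [0.571, -0.1122, 0.0159]
tcp_rot: [-89.9, -0.0, 79.7]
wrist_force: [-0.7, 0.3, -0.4]
opening: 0.0002
time: 6.0
ee_pos: [0.5794, -0.0756, 0.0178]
tcp_rot: [-90.1, 0.0, 79.6]
wrist_force: [-0.1, -4.5, 7.2]
opening: 0.0003
time: 6.3
ee_pos: [0.5803, -0.0701, 0.0178]
tcp_rot: [-90.1, 0.0, 79.6]
wrist_force: [-1.3, -3.9, 6.2]
opening: -0.0
```

```bash
python3 -m jog '[[1,0.01,0.06,0,0,0,0],[1,0.02,0.12,0,0,0,0]]'; python3 -m jog '[[1,0.01,0.06,0,0,0,0],[1,0.02,0.12,0,0,0,0]]'
```

```text
time: 6.5
ee_pos: [0.5808, -0.0672, 0.0178]
tcp_rot: [-90.1, 0.0, 79.6]
wrist_force: [-0.8, -4.5, 5.8]
opening: 0.0004
time: 6.7
ee_pos: [0.5811, -0.0654, 0.0179]
tcp_rot: [-90.1, 0.2, 79.5]
wrist_force: [-2.4, -15.2, 7.0]
opening: -0.0002
```

```bash
python3 -m jog '[[1,0.015,0.08,0,0,0,0],[1,0.015,0.08,0,0,0,0]]'; python3 -m jog '[[1,-0.07,-0.4,0,0,0,0],[1,-0.14,-0.8,0,0,0,0],[1,-0.14,-0.8,2,0,0,0],[1,-1.4,-0.8,4,0,0,0],[1,-1.4,0,5,0,0,0]]'
python3 -m jog '[[1,0,2,1.2,0,0,0],[1,-0.5,3,2,0,0,0],[1,-0.5,3,2,0,0,0],[1,-0.5,3,2,0,0,0]]'
python3 - <<'E'
from h import *
p,d,W,T,m=shot('wrist');save(p,'w4.png');z=W[...,2]
a=np.radians(-10.4);c=np.array([.6312,.1001])
G=(W[...,:2]-c)@np.array([[np.cos(a),-np.sin(a)],[np.sin(a),np.cos(a)]])*1000
k=(z>.0245)&(z<.0315)&(abs(G[...,0]+30)<50)&(abs(G[...,1]+90)<120)
n,l,s,_=cv2.connectedComponentsWithStats(k.astype(np.uint8))
for i in np.argsort(-s[1:,4])[:2]+1: print(s[i],cv2.minAreaRect(G[l==i].astype(np.float32)),np.percentile(z[l==i],[2,50,98]))
k=(z>.0335)&(z<.042)&(abs(G[...,0]+20)<60)&(abs(G[...,1]+90)<130)
n,l,s,_=cv2.connectedComponentsWithStats(k.astype(np.uint8))
for i in np.argsort(-s[1:,4])[:2]+1: print('fence',s[i],cv2.boxPoints(cv2.minAreaRect(G[l==i].astype(np.float32))))
for l in ['knob_grip','pointer']:
  for r in bot.regions_of('wrist',l): print(l,r['conf'],r['point'],np.nanmedian(W[r['pixels']],0))
E
```

```text
time: 6.9
ee_pos: [0.5811, -0.0651, 0.0179]
tcp_rot: [-90.1, 0.4, 79.5]
wrist_force: [-3.1, -20.0, 7.9]
opening: -0.0002
time: 7.4
ee_pos: [0.5447, -0.0632, 0.1442]
tcp_rot: [-90.0, -0.0, 79.5]
wrist_force: [0.8, 0.4, 0.1]
opening: 0.0002
time: 7.8
ee_pos: [0.5337, 0.0135, 0.192]
tcp_rot: [-90.0, -0.0, 79.7]
wrist_force: [0.1, -0.0, -1.1]
opening: -0.0001
[  197   241   269    62 10199] ((-24.777467727661133, -92.35855102539062), (213.31224060058594, 51.326927185058594), 89.76535034179688) [0.02546611 0.02837837 0.03024754]
[473 204   8  42 136] ((-63.99026870727539, 20.796411514282227), (1.3489561080932617, 31.894681930541992), 89.40872192382812) [0.02479097 0.02863395 0.0314442 ]
fence [ 334  245  135   75 2821] [[-55.089386   10.985558 ]
 [  0.5689049 -88.82541  ]
 [ 50.341434  -61.070404 ]
 [ -5.3168564  38.740562 ]]
fence [ 195  301  103   18 1521] [[  -1.1722536 -117.146484 ]
 [  -1.1339016 -199.25089  ]
 [  13.633052  -199.24399  ]
 [  13.5947    -117.13959  ]]
knob_grip 0.9 [241.6, 582.1] [0.56724409 0.17519788 0.08950923]
pointer 0.78 [238.5, 580.2] [0.56734947 0.17515627 0.08936629]
```

View pics/w4.png

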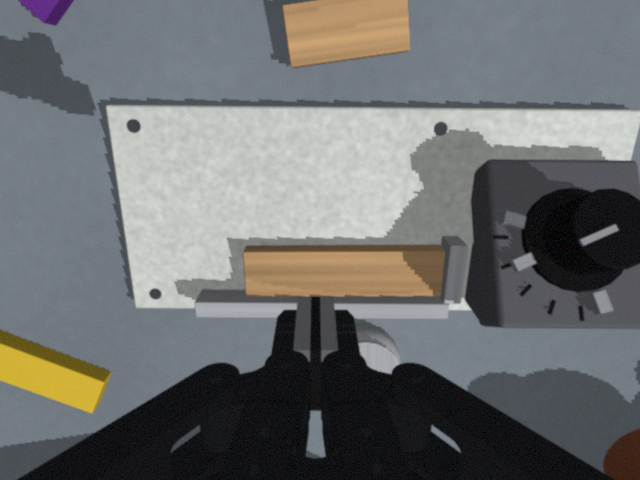

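The slat sits in the corner: top left edge at column 245, right end against the stop at column 445. The knob's pointer nose is at (524,262) and the zero lug at (603,301), so the pointer is at about 66° (1.15 rad). Now I'll tilt the tool and hover above the knob.

```bash
python3 -m jog '[[0,-0.7,7.3,0,-1.083,-5.902,0],[0,-0.7,7.3,0,-1.083,-5.902,0],[0,-0.7,7.3,0,-1.083,-5.902,0],[0,-0.7,7.3,0,-1.083,-5.902,0],[0,-0.7,7.3,0,-1.083,-5.902,0]]'; python3 -m jog '[[0,0,0,0,3.44,-0.632,-6.06],[0,0,0,0,3.44,-0.632,-6.06],[0,0,0,0,3.44,-0.632,-6.06],[0,0,0,0,3.44,-0.632,-6.06],[0,0,0,0,3.44,-0.632,-6.06]]'
cat > k.py <<'E'
from h import *
import sys
a=np.radians(-10.4);c=np.array([.6312,.1001])
ex=np.array([np.cos(a),np.sin(a),0]);ey=np.array([-np.sin(a),np.cos(a),0]);n=-.5*ex+np.array([0,0,.866]);up=np.cross(ey,n)
o=bot.get_obs();print(o['q'].round(1))
Rt=R.from_euler('xyz',o['tcp_rot'],degrees=True).as_matrix()
print('tool y vs -n deg',np.degrees(np.arccos(-Rt[:,1]@n)),'jaw',np.degrees(np.arctan2(Rt[:,0]@-up,Rt[:,0]@ey)))
p,d,W,T,m=shot('wrist');save(p,sys.argv[1]+'.png')
C=np.array([*c,.012]);V=W-C
h=V@n*1000;A=V@up*1000;B=V@ey*1000;z=W[...,2]
near=(z>.06)&(B>10)&(B<150)
print('hist',np.histogram(h[near],np.arange(60,160,4)))
np.savez('k.npz',h=h,A=A,B=B,W=W,near=near)
for r in bot.regions_of('wrist','knob_grip'): 
  q=r['pixels'];hm=np.nanpercentile(h[q],97);t=q&(abs(h-hm)<3)
  (x,y),rr=cv2.minEnclosingCircle(np.c_[A[t],B[t]].astype(np.float32))
  print(r['conf'],r['point'],'top h',hm,t.sum(),'A,B,r',x,y,rr,np.percentile(A[t],[1,99]),np.percentile(B[t],[1,99]))
  g=C+(up*x+ey*y+n*(hm-12))/1000; print('grip',g,'TCP rel along n,up,ey mm',(o['ee_pos']-g)@np.c_[n,up,ey]*1000, 'shift to tcp target units',(g-n*.019-o['ee_pos'])/.025)
E
python3 k.py w5
```

```text
time: 8.45
ee_pos: [0.5139, 0.1983, 0.1897]
tcp_rot: [-120.0, 0.0, 79.9]
wrist_force: [0.9, 0.2, -0.5]
opening: 0.0723
time: 8.95
ee_pos: [0.5164, 0.194, 0.1909]
tcp_rot: [-115.2, -16.6, 48.1]
wrist_force: [-0.2, -0.1, -0.7]
opening: 0.0854
[ 30.3 -19.6 -22.   64.1 -19.1  71.9]
tool y vs -n deg 0.4107355820417612 jaw -35.18850095664182
hist (array([   0,    0,   19, 4636, 2520, 1934,   67,   63,   80,   67,   77,
         75,   83,  139, 4791,   38,    0,    0,    0,    0,    0,    0,
          0,    0]), array([ 60,  64,  68,  72,  76,  80,  84,  88,  92,  96, 100, 104, 108,
       112, 116, 120, 124, 128, 132, 136, 140, 144, 148, 152, 156]))
0.63 [203.9, 313.5] top h 119.06482890924221 4803 A,B,r -30.313838958740234 76.01892852783203 24.958301544189453 [-53.44591256  -8.03603388] [53.34388891 99.03534615]
grip [0.56644941 0.18927262 0.08956122] TCP rel along n,up,ey mm [112.73970153   7.30918657  -4.35175165] shift to tcp target units [ 2.37398717 -0.25873063 -4.70982527]
```

View pics/w5.png

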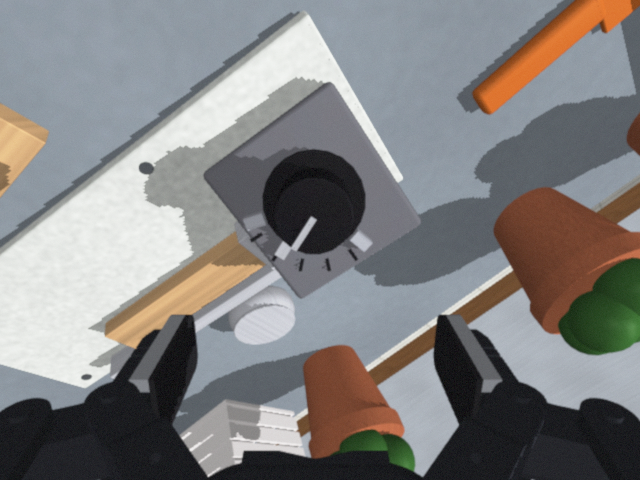

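The view along the knob axis shows the knob centre at (313,203), the nose at (285,252) and the lug at (362,242). The top circle fits a radius of 25 mm. Descend straddling the knob.

```bash
python3 - <<'E'
import numpy as np
k=np.load('k.npz')
for nm,(c,r) in {'nose':(285,252),'lug':(362,242),'line':(312,222)}.items():
  a,b,h=[np.nanmedian(k[x][r-2:r+3,c-2:c+3]) for x in 'ABh']
  print(nm,a,b,h,'ang cw deg',np.degrees(np.arctan2(-(b-76),a+30.3)))
E
python3 -m jog '[[0,0.7,-0.08,-1.4,0,0,0],[0,1.4,-0.16,-2.8,0,0,0],[0,1.9,-0.21,-3.77,0,0,0],[0,2.2,-0.24,-4.36,0,0,0],[0,2.37,-0.26,-4.71,0,0,0]]'; python3 -m jog '[[0,0,0,0,0,0,0],[1,0,0,0,0,0,0],[1,0,0,0,0,0,0],[1,0,0,0,0,0,0],[1,0,0,0,0,0,0]]' 40
```

```text
nose -12.230215712368688 37.62743277329917 82.09751928440731 ang cw deg 64.78407988239286
lug 12.963297176609391 87.22179302674014 82.86191888681029 ang cw deg -14.541134423909304
line -28.7948894394418 73.62356980470915 119.20067265492901 ang cw deg 57.651900827741244
time: 9.55
ee_pos: [0.5752, 0.1878, 0.0717]
tcp_rot: [-115.3, -16.4, 48.5]
wrist_force: [-0.3, -0.6, -0.3]
opening: 0.0852
time: 10.05
ee_pos: [0.5742, 0.1877, 0.0748]
tcp_rot: [-115.4, -16.5, 48.4]
wrist_force: [-14.3, -9.3, 8.9]
opening: 0.0494
```

```bash
python3 -m jog '[[1,-0.05,0.01,0.09,-0.49,0.09,0.87],[1,-0.05,0.01,0.09,-0.98,0.18,1.73],[1,-0.05,0.01,0.09,-1.48,0.27,2.6],[1,-0.05,0.01,0.09,-1.97,0.36,3.46],[1,-0.05,0.01,0.09,-2.46,0.45,4.33]]'; python3 -m jog '[[1,0,0,0,-0.49,0.09,0.87],[1,0,0,0,-0.98,0.18,1.73],[1,0,0,0,-1.48,0.27,2.6],[1,0,0,0,-1.97,0.36,3.46],[1,0,0,0,-2.46,0.45,4.33]]'
python3 - <<'E'
from h import *
o=bot.get_obs();a=np.radians(-10.4);n=np.array([-.5*np.cos(a),-.5*np.sin(a),.866]);print(o['torque'],o['torque']@n,o['q'].round(1))
E
```

```text
time: 10.55
ee_pos: [0.5737, 0.1877, 0.0752]
tcp_rot: [-119.6, -4.7, 71.0]
wrist_force: [10.4, -6.3, -10.1]
opening: 0.0485
time: 11.05
ee_pos: [0.5737, 0.1878, 0.0752]
tcp_rot: [-119.1, 7.7, 92.8]
wrist_force: [11.0, -4.4, -11.6]
opening: 0.0485
[-0.73712761 -0.07171442 -0.46405535] -0.04583599655200521 [ 26.3 -11.4 -28.6  48.1 -17.5  17.7]
```

```bash
cat > t.py <<'E'
from h import *
o=bot.get_obs();a=np.radians(-10.4);ex=np.array([np.cos(a),np.sin(a),0]);ey=np.array([-np.sin(a),np.cos(a),0]);n=-.5*ex+np.array([0,0,.866]);up=np.cross(ey,n)
x=R.from_euler('xyz',o['tcp_rot'],degrees=True).as_matrix()[:,0]
print('torque n',o['torque']@n,'jaw',np.degrees(np.arctan2(x@-up,x@ey)))
E
python3 -m jog '[[1,0,0,0,-0.49,0.09,0.87],[1,0,0,0,-0.98,0.18,1.73],[1,0,0,0,-1.23,0.23,2.16]]'; python3 t.py; python3 -m jog '[[1,0,0,0,-0.25,0.045,0.43],[1,0,0,0,-0.49,0.09,0.87]]'; python3 t.py
```

```text
time: 11.35
ee_pos: [0.5737, 0.1879, 0.0753]
tcp_rot: [-117.0, 13.6, 104.0]
wrist_force: [10.4, -4.1, -11.8]
opening: 0.0488
torque n -0.05805193047719981 jaw 27.691909268972683
time: 11.55
ee_pos: [0.5737, 0.1879, 0.0752]
tcp_rot: [-115.8, 15.7, 108.5]
wrist_force: [9.1, -5.1, -12.6]
opening: 0.0486
torque n -0.9979660349678477 jaw 32.60502648202871
```

```bash
python3 -m jog '[[0,0,0,0,0,0,0],[0,0,0,0,0,0,0],[0,0,0,0,0,0,0],[0,0,0,0,0,0,0],[0,0,0,0,0,0,0]]'; python3 -m jog '[[0,-0.3,0.05,0.52,0,0,0],[0,-0.98,0.18,1.73,0,0,0],[0,-1.8,0.33,3.2,0,0,0],[0,-2.46,0.45,4.33,0,0,0],[0,-2.46,0.45,4.33,0,0,0]]'
python3 k.py w6; python3 t.py
```

```text
time: 12.05
ee_pos: [0.5741, 0.1894, 0.0767]
tcp_rot: [-116.0, 15.6, 108.5]
wrist_force: [-0.4, 0.5, 0.7]
opening: 0.0851
time: 12.55
ee_pos: [0.5129, 0.2018, 0.1902]
tcp_rot: [-116.4, 15.5, 108.4]
wrist_force: [0.9, 2.0, 0.0]
opening: 0.085
[ 31.4 -19.9 -22.5  63.7 -19.4   5.2]
tool y vs -n deg 0.5770818548914508 jaw 32.420438503454854
hist (array([   0,    0,   15, 4166, 2697, 1842,   64,   85,   72,   88,   78,
         89,   89,  136, 4659,   32,    0,    0,    0,    0,    0,    0,
          0,    0]), array([ 60,  64,  68,  72,  76,  80,  84,  88,  92,  96, 100, 104, 108,
       112, 116, 120, 124, 128, 132, 136, 140, 144, 148, 152, 156]))
0.81 [208.3, 314.7] top h 119.0737783748669 4673 A,B,r -30.579679489135742 76.00078582763672 24.87845802307129 [-53.83662146  -8.15763616] [52.93520785 98.43856436]
grip [0.5662153  0.18929715 0.08943605] TCP rel along n,up,ey mm [114.58557975   3.04211085   2.65368798] shift to tcp target units [ 2.50510476 -0.56769326 -4.68842403]
torque n 0.016402062280265407 jaw 32.506183692522335
```

View pics/w6.png

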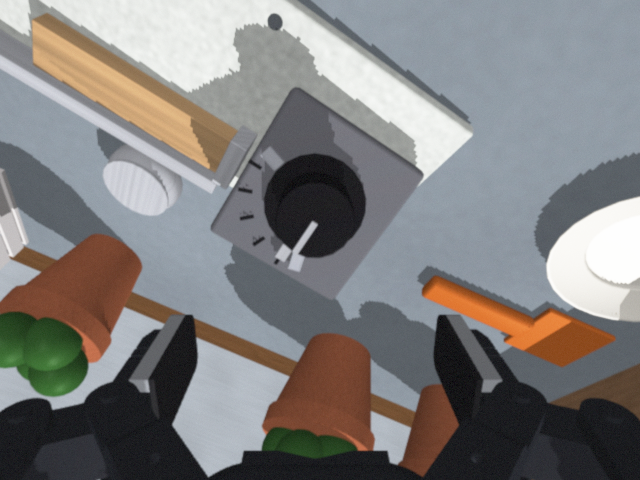

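The nose now touches the lug at (290,258) and the knob is released. One last check of the slat from above.

```bash
python3 -m jog '[[0,-0.5,-1.5,1.5,0,0,0],[0,-0.5,-3,2.5,0,0,0],[0,-0.5,-5,3,0,0,0],[0,-0.5,-6,3,0,0,0],[0,-0.5,-6,3,0,0,0]]'; python3 -m jog '[[0,0,0,0,2.46,-0.45,-4.33],[0,0,0,0,2.46,-0.45,-4.33],[0,0,0,0,2.46,-0.45,-4.33],[0,0,0,0,2.46,-0.45,-4.33]]'
python3 - <<'E'
from h import *
p,d,W,T,m=shot('wrist');save(p,'w7.png');z=W[...,2]
a=np.radians(-10.4);c=np.array([.6312,.1001])
G=(W[...,:2]-c)@np.array([[np.cos(a),-np.sin(a)],[np.sin(a),np.cos(a)]])*1000
hsv=cv2.cvtColor(p,cv2.COLOR_RGB2HSV)
k=(hsv[...,1]>70)&(hsv[...,0]<25)&(z>.0265)&(z<.031)&(abs(G[...,0]+30)<60)&(abs(G[...,1]+90)<110)
n,l,s,_=cv2.connectedComponentsWithStats(k.astype(np.uint8));i=1+np.argmax(s[1:,4])
g=G[l==i];print(s[i],cv2.minAreaRect(g.astype(np.float32)),np.percentile(g,[.5,99.5],axis=0))
for lo in (-150,-120,-90,-60,-30):
  q=g[abs(g[:,1]-lo)<8];print(lo,np.percentile(q[:,0],[1,99]).round(1) if len(q) else None)
f=(z>.0335)&(z<.039)&(abs(G[...,0]-3)<14)&(abs(G[...,1]+90)<120)
for lo in (-190,-150,-120,-90,-60,-30):
  q=G[f&(abs(G[...,1]-lo)<8)];print('fence',lo,np.percentile(q[:,0],[2,98]).round(1) if len(q) else None)
q=G[(z>.0335)&(z<.039)&(abs(G[...,0]+25)<12)&(abs(G[...,1]-5)<25)]
print('stop y',np.percentile(q[:,1],[2,98]) if len(q) else None)
for nm in ['offcut','polish_tin']:
  for r in bot.regions_of('wrist',nm)[:2]: print(nm,r['conf'],r['point'],np.nanmedian(W[r['pixels']],0))
E
```

```text
time: 13.15
ee_pos: [0.5001, 0.0473, 0.2589]
tcp_rot: [-115.9, 15.6, 108.3]
wrist_force: [-0.4, 0.8, 0.1]
opening: 0.085
time: 13.55
ee_pos: [0.5001, 0.0507, 0.2579]
tcp_rot: [-119.7, 3.7, 86.0]
wrist_force: [0.2, 1.1, -0.2]
opening: 0.0855
[ 225  119  177   56 6087] ((-22.512500762939453, -79.82706451416016), (41.138126373291016, 159.0609893798828), 0.2541564404964447) [[ -42.34159776 -158.39349494]
 [  -2.70245136   -1.21120971]]
-150 [-41.2  -2.7]
-120 [-41.7  -3.2]
-90 [-41.8  -3. ]
-60 [-42.3  -3.4]
-30 [-42.4  -3.5]
fence -190 [-1.5 12.5]
fence -150 [-1. 13.]
fence -120 [-0.9 12.9]
fence -90 [-0.8 13.2]
fence -60 [-0.6 13.5]
fence -30 [-0.5 13.6]
stop y [ 0.68861965 14.14062234]
polish_tin 0.75 [217.3, 320.5] [0.67954308 0.02864955 0.02825998]
```

View pics/w7.png

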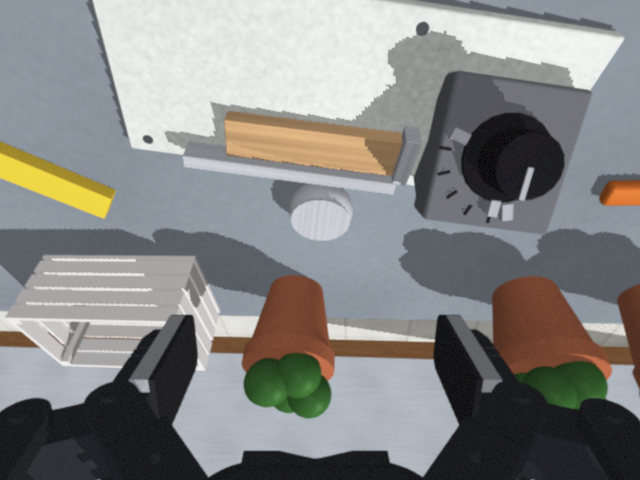

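The wrist view shows the pointer at the lug (495,210) and the slat in the corner. The edge fit suggests the slat is skewed about 0.014 rad, leaving a gap of 1–2 mm from the fence at the stop end. I'll press it flush again with both fingers.

Run:
```python
from h import *
o=bot.get_obs();a=np.radians(-10.5);ex=np.array([np.cos(a),np.sin(a),0]);ey=np.array([-np.sin(a),np.cos(a),0])
t=np.array([.6312,.1001,0])-.080*ex-.072*ey+[0,0,.08]
Rn=R.from_euler('xyz',o['tcp_rot'],degrees=True);Rt=R.from_euler('xyz',[-90,0,79.5],degrees=True)
print((t-o['ee_pos'])/.025,np.degrees((Rt*Rn.inv()).as_rotvec())/5)
```

```text
[ 1.57455492 -0.27144867 -7.14379864] [ 1.48416444  5.80291096 -1.53455218]
```

```bash
python3 -m jog '[[0.5,0.5,-0.1,-1.5,1.484,5.803,-1.535],[0.5,1,-0.2,-3,1.484,5.803,-1.535],[0.5,1.3,-0.25,-4.5,1.484,5.803,-1.535],[0.5,1.57,-0.27,-6,1.484,5.803,-1.535],[0.5,1.57,-0.27,-6.4,1.484,5.803,-1.535]]'; python3 -m jog '[[0.5,0,0,-0.74,0,0,0],[0.5,0,0,-0.74,0,0,0]]'; python3 -c "
from h import *
o=bot.get_obs();a=np.radians(-10.5);r=(o['ee_pos']-np.array([.6312,.1001,.0]))*1000
print(r@[np.cos(a),np.sin(a),0],r@[-np.sin(a),np.cos(a),0],r[2],o['q'].round())"
```

```text
time: 14.2
ee_pos: [0.5386, 0.043, 0.0914]
tcp_rot: [-89.3, 0.2, 79.3]
wrist_force: [-1.0, -0.8, -0.7]
opening: 0.0426
time: 14.4
ee_pos: [0.5381, 0.0437, 0.0791]
tcp_rot: [-90.0, 0.1, 79.4]
wrist_force: [-0.3, 0.4, -0.4]
opening: 0.0426
-81.29699655235092 -72.43081999067336 79.10099610074994 [ 5.  3. -8. 78. -0. 15.]
```

```bash
python3 -m jog '[[0.5,0,0,-1,0,0,0],[0.5,0,0,-2,0,0,0],[0.5,0,0,-2.6,0,0,0],[0.5,0,0,-2.6,0,0,0]]'; python3 -m jog '[[0.5,0.24,-0.044,0,0,0,0],[0.5,0.47,-0.087,0,0,0,0],[0.5,0.71,-0.13,0,0,0,0],[0.5,0.94,-0.173,0,0,0,0],[0.5,0.98,-0.181,0,0,0,0]]'; python3 -m jog '[[0.5,0.06,-0.011,0,0,0,0],[0.5,0.11,-0.02,0,0,0,0],[0.5,0.16,-0.03,0,0,0,0],[0.5,0.2,-0.037,0,0,0,0],[0.5,0.2,-0.037,0,0,0,0]]'
```

```text
time: 14.8
ee_pos: [0.5383, 0.0438, 0.0157]
tcp_rot: [-90.0, 0.0, 79.3]
wrist_force: [-0.4, -0.1, 0.2]
opening: 0.0427
time: 15.3
ee_pos: [0.5648, 0.039, 0.0163]
tcp_rot: [-90.1, -0.0, 79.2]
wrist_force: [-0.4, 0.5, -0.9]
opening: 0.0427
time: 15.8
ee_pos: [0.567, 0.0385, 0.0159]
tcp_rot: [-89.9, 0.0, 79.3]
wrist_force: [-9.2, 1.7, 5.7]
opening: 0.043
```

```bash
python3 -m jog '[[0.5,0.04,-0.007,0,0,0,0],[0.5,0.08,-0.015,0,0,0,0],[0.5,0.08,-0.015,0,0,0,0]]'; python3 -m jog '[[0.5,-0.4,0.073,0,0,0,0],[0.5,-1,0.18,0,0,0,0],[0.5,-1,0.18,2,0,0,0],[0.5,-1,0.18,4,0,0,0],[0.5,-1,-0.5,5,0,0,0]]';python3 -m jog '[[0.5,0,-1,1,0,0,0],[0.5,0,-1,2,0,0,0],[0.5,0,-1,2,0,0,0],[0.5,0,-1,2,0,0,0]]'
cat > s.py <<'E'
from h import *
p,d,W,T,m=shot('wrist');save(p,'w8.png');z=W[...,2]
a=np.radians(-10.4);c=np.array([.6312,.1001])
G=(W[...,:2]-c)@np.array([[np.cos(a),-np.sin(a)],[np.sin(a),np.cos(a)]])*1000
hsv=cv2.cvtColor(p,cv2.COLOR_RGB2HSV)
k=(hsv[...,1]>70)&(hsv[...,0]<25)&(z>.0265)&(z<.031)&(abs(G[...,0]+30)<60)&(abs(G[...,1]+90)<110)
n,l,s,_=cv2.connectedComponentsWithStats(k.astype(np.uint8));i=1+np.argmax(s[1:,4])
g=G[l==i];print(s[i],cv2.minAreaRect(g.astype(np.float32)),np.percentile(g,[.5,99.5],axis=0))
for lo in (-150,-120,-90,-60,-30,-10):
  q=g[abs(g[:,1]-lo)<8];print(lo,np.percentile(q[:,0],[1,99]).round(1) if len(q) else None)
f=(z>.0335)&(z<.039)&(abs(G[...,0]-3)<14)&(abs(G[...,1]+90)<120)
for lo in (-190,-150,-120,-90,-60,-30,-10):
  q=G[f&(abs(G[...,1]-lo)<8)];print('fence',lo,np.percentile(q[:,0],[2,98]).round(1) if len(q) else None)
q=G[(z>.0335)&(z<.039)&(abs(G[...,0]+25)<12)&(abs(G[...,1]-5)<25)]
print('stop y',np.percentile(q[:,1],[2,98]) if len(q) else None)
q=(z<.016)&(z>.008); # board front edge
for nm in ['offcut']:
  for r in bot.regions_of('wrist',nm)[:2]: print(nm,r['conf'],r['point'],np.nanmedian(W[r['pixels']],0))
E
python3 s.py
```

```text
time: 16.1
ee_pos: [0.5671, 0.0385, 0.0158]
tcp_rot: [-89.7, 0.0, 79.3]
wrist_force: [-19.9, 4.7, 12.2]
opening: 0.0429
time: 16.6
ee_pos: [0.5467, 0.0264, 0.1455]
tcp_rot: [-90.4, -0.1, 79.4]
wrist_force: [1.8, 0.6, 0.1]
opening: 0.0428
time: 17.0
ee_pos: [0.546, 0.0003, 0.1912]
tcp_rot: [-90.1, -0.0, 79.2]
wrist_force: [-0.0, -0.0, 0.1]
opening: 0.0426
[ 257  235  205   47 9307] ((-20.8065185546875, -80.07499694824219), (159.56968688964844, 40.381561279296875), 89.66133880615234) [[ -40.34021674 -158.82794787]
 [  -1.19808289   -1.40746592]]
-150 [-40.5  -1.7]
-120 [-40.3  -1.6]
-90 [-40.2  -1.6]
-60 [-39.8  -1.5]
-30 [-39.9  -1.1]
-10 [-39.6  -1. ]
fence -190 [-0.9 12.7]
fence -150 [-0.7 12.9]
fence -120 [-0.5 13.1]
fence -90 [-0.3 13.3]
fence -60 [-0.4 10.3]
fence -30 [-0.  13.6]
fence -10 [ 0.1 13.7]
stop y [ 0.36416183 20.95305634]
offcut 0.72 [355.3, 359.3] [0.68196827 0.01190522 0.02797845]
offcut 0.63 [19.0, 358.3] [0.42674266 0.05139254 0.01632274]
```

View pics/w8.png

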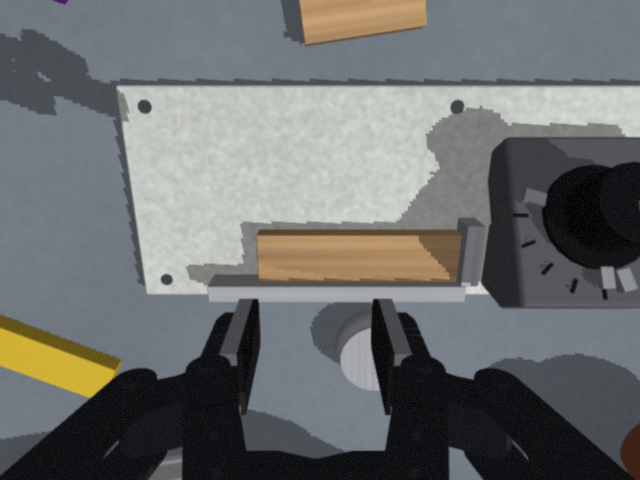

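The slat's edge now runs parallel to the fence within about 0.1 mm, its centre is at gauge y of about -80, and the pointer nose is against the lug at (617,278). I'll hand in.

```bash
python3 -c "
from workcell import bot
print(bot.job_done(), bot.get_obs()['time'])"
```

```text
the job is handed in; nothing more can be done
the job is handed in; nothing more can be done
```

The slat is fully home on the gauge and the knob is back at its zero stop. I handed the job in at about 17 s of the 72 s allowed, with the gripper clear of everything.

**What I did:** I pushed the slat square onto the fence with two fingers, then along the fence to the end stop. I gripped the knob, turned it about 67° anticlockwise until the torque jumped from 0.06 to 1.0 N m at the hard stop, and let go. The highest wrist force I read was about 24 N.

**Out of order:** the check after the knob turn showed the slat skewed by about 0.014 rad, leaving a 1–2 mm gap from the fence at the stop end. I pressed it flush again then, so that last 1–2 mm of seating came after the knob.

**Last checks:**
- **Slat:** parallel to the fence within about 0.1 mm. Its measured centre is at gauge x -20.8, y -80.1 mm (home is -20, -80), and the fence face itself measured about -0.3 mm in x.
- **Knob:** the pointer nose rests against the lug.
- **Bystanders:** I touched none of them. The tin stayed where it was in the pictures. The offcut's last reading was about 9 mm from its first, but that picture cuts it off. I did not re-measure the others.
- **Disagreement:** the scene and side cameras differed by about 20 mm at the start, partly because they see different parts of things. I measured with the wrist camera, which matched the known sizes.

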